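Slide a crate of pipe samples home in the measuring bay

TASK

The tall, top-heavy crate of pipe samples is too heavy to lift: push it low, near its base, so that it slides across the bench without tipping, into the measuring bay until it stands fully home, flat against the backstop between the two guide rails. Then press the round key on top of the gauge fully down to start the measurement, and let it go. Nothing is picked up, and the beaker, the bottle and the standing pipe offcut stay where they are.

Things in the scene. Friction and masses are not known exactly. Their poses are not given: they have to be found in the camera images.
- crate: Loose plywood crate, 150 mm along its x, 80 mm along its y, walls 110 mm high, flat outside, filled with upright black pipes (part of the crate) with tops up to 190 mm. Mass 1.3 to 2.3 kg; 6 to 17 N slide it. Origin: centre of its underside; z up. Push its -y face; the +y face goes to the backstop.
- crate_push (a point): Point in the middle of the crate's -y face (150 mm wide), 30 mm above the bench: 40 mm from the crate's origin along its -y. Pushed below about 50 mm above the bench the crate slides; above about 85 mm it tips over.
- bay: Measuring bay fixed to the bench, an open aluminium U entered along its +y. Origin, at bench height: where the crate's origin lies when fully home, the crate's axes then matching the bay's (x to x, y to y). No floor plate. Guide rails 25 mm high, 12 mm thick, inner faces at x = -85 and +85 mm (10 mm play each side), from y = -30 to +40 mm.
- bay_mouth (a point): Middle of the bay's mouth, at bench height, 75 mm from the bay's origin along its -y. Here the flared lead-ins (25 mm high) are about 220 mm apart; they narrow at 0.5 rad to the rails.
- bay_stop (a point): Middle of the backstop's face at bench height, 40 mm from the bay's origin along its +y; backstop 45 mm high, 194 mm wide. Behind it the white gauge housing: 130 mm (x) by 135 mm (y, 53 to 188 mm from the bay's origin), 45 mm high; on it a black sensor block, 32 by 30 mm, at x = 42, y = 68 mm, up to 93 mm high.
- key_top (a point): Centre of the top face of the round grey key (28 mm diameter) in a black collar (44 mm diameter) on the gauge housing, 67 mm above the bench at rest, at x = -30, y = 150 mm in the bay's frame. Pressed straight down.
- key (a joint): Travel of the key in m: 0 up, 0.006 fully down. Spring-loaded: starts to move at about 1.4 N, fully down at 4.5 N, comes back up by itself.
- beaker: Bystander: glass beaker, 70 mm diameter, 90 mm high, standing on the far side of the bench. Origin: centre of its underside.
- offcut: Bystander: piece of black pipe standing on end, 56 mm diameter, 100 mm high, on the far side of the bench. Origin: centre of its underside.
- bottle: Bystander: white bottle, 60 mm diameter, 150 mm high, on the robot's side of the bench, left. Origin: centre of its underside.
Mind the look-alikes: they are no part of the job. What is shaped like the crate but green or turquoise is not meant.

How it is judged (in metres and radians):
On the way, in this order (a step that is already met when the one before it is completed fails the run):
1. the crate stands fully home in the bay (y of crate in the frame of bay above -0.007 m and x of crate in the frame of bay between -0.015 and 0.015 m and angle between the x axis of crate and the x axis of bay, either way round below 0.07 rad and angle between crate's own z axis and vertical below 0.05 rad), for 0.3 s.
2. the key is pressed fully down with the crate home (all of step 1 and value of joint key above 0.0045 m), for 0.05 s.
At the end, for the whole second after the job is handed in: The crate stands upright and at rest in the bay: within 7 mm of the backstop (bay y), within 15 mm of the bay's centre line (the rails allow 10 mm) and square to the bay within 0.07 rad; the key has been pressed at least 4.5 mm after the crate was home and has come up again (all of step 1 and linear speed of crate below 0.01 m/s and value of joint key below 0.002 m); the robot touches nothing.
It fails at once if the crate tips (more than 0.15 rad) (angle between crate's own z axis and vertical above 0.15 rad).
It fails at once if the crate is lifted off the bench (height (world z) of crate above 0.012 m).
It fails at once if the key is pressed before the crate is home (value of joint key above 0.0035 m and y of crate in the frame of bay below -0.012 m).
It fails at once if the beaker, the offcut or the bottle is moved (20 mm), lifted or tipped (distance of any of beaker, offcut, bottle from where it was at the start of the episode above 0.02 m or angle between any of beaker, offcut, bottle's own z axis and vertical above 0.3 rad).
It also fails if it takes over 72 s, if anything falls off the work surface, if the arm or the gripper's body presses on something with over 40 N, if the wrist force passes 120 N, or if a joint passes its speed limit or range.

ROBOT

A 6-joint arm with a two-finger parallel gripper is mounted at the origin on the work surface. World frame = base frame: x ahead of the robot, y to its left, z up, the work surface at z = 0. Lengths are in mm, angles in rad, forces in N, time in s.
With the tool pointing down it reaches from about 350 to 975 mm from the base axis. Payload 7.1 kg.
Tool frame: the origin (TCP) lies at the very end of the fingers, on their centre line; the grasp point (between the pads) lies 19 mm behind it; z points along the fingers, y is the line along which they close (so a half turn about z gives the same grasp; the last joint's range is limited). The gripper opens to 88 mm and grips with 3 to 60 N. Pads are 20 mm wide; open, the fingers measure 115 mm over their backs; the gripper's body (75 mm by 178 mm) begins 61 mm behind the grasp point.
Start: joints at [-1.272, 0.423, 1.63, -0, 1.089, -0.019], TCP at [195.316, -593.68, 222.675] pointing down, gripper open.
Joint ranges: [-3, 3], [-0.9, 2.11], [0.09, 2.58], [-1.31, 4.45], [0.11, 2.69], [-2.54, 2.54]. Speed limits (rad/s): [2.39, 2.39, 3.01, 3.14, 3.14, 3.14].

INTERFACE

Orientations are given as a rotation vector (axis times angle).
In Python, from workcell import get_obs, get_image, job, models gives the robot as it stands.
- The arm moves only by the tool jog_arm, never from a script. Its argument "increments" is one flat list of numbers, 7 for each row, row after row: the turn, a rotation vector about the tool's x, y, z in degrees, then the shift along the tool's x, y, z in mm, then the opening in per cent of the stroke, from 0 (shut) to 100 (fully open). A call has 1 to 12 rows; each row shifts and turns the commanded pose from where the row before left it, along the tool's axes as they then stand; what a row does not reach is not made up. A row lasts 1/8 s, in which the tool goes at most 62.5 mm and 10.7 degrees, less where a joint would pass 70% of its speed; a pose out of reach is approached as far as the arm can. A call is refused whole if a number of a shift passes 62.5 or a number of a turn 10.7, either way. A call with a gripper value outside its range is refused whole. The fingers move at their own pace and stop on an object; the grip force is fixed at half the most. Time passes only in rows, so rows that do not move let the fingers close. It gives the time, the measured TCP pose, the force, the opening and the grip force at its end, in the units of the state.
- get_obs(): the state, without advancing time (a new reading comes with each control period).
- get_image(name): name is "scene" or "side" or "wrist"; returns a dict with "pixels" (420x560x3 uint8, blue, green, red), "depth" (420x560 float32, mm along the optical axis (not along the pixel's ray), 0 where there is no reading), "fx", "fy", "cx", "cy" (pixels), "k1" (the pictures are not rectified: a ray, as slopes to the right and down, at radius r is drawn at 1 + k1 r^2 times it, then the intrinsics apply), "cam_to_world" (4x4, takes a point from camera to world coordinates); the wrist camera has in their place "tool_from_camera" (4x4, takes a point from camera to tool coordinates, whose origin is the TCP and whose axes are the flange's). Camera axes: x right, y up, looking along -z (the intrinsics and any distortion apply to the point x, -y, -z); pixel columns grow to the right and rows downward; lengths in mm; the calibration is good to about 2 mm. A picture is of the moment at which its call begins: read the wrist's pose just before it.
- job.close_job(): hands the job in; it is judged then, once.
Trained networks look in the newest picture that a camera, given by its name, has taken for a name from the list of things; names that differ only in an ending like _2 or _b are one class to them, and where a whole thing is asked for, a point or a joint stands for the part that bears it (a point fixed in the world has none). Each returns a list of dicts, best first, with "p" (0 to 1); they miss things now and then, are a little off and sometimes report something else, mostly with a low value. They report only what shows in the picture. A call takes as long as a camera call. They do not tell look-alikes from the thing itself.
- models.look_for(target, camera): "centre" ([x, y, z] in mm, in world coordinates, good to about 4 mm: the middle of the surface that is visible of it).
- models.regions_of(target, camera): "region" (420x560 bool, what is visible of it).
The state is a dict: "t": time; "qpos": joint angles; "qvel": joint speeds; "joint_torque": joint torques, N m; "ee_pos": TCP position; "orientation": TCP orientation; "ft_force": force on the tool from outside, world axes, zero at the start; "moment": the same for the moment, N m; "width": finger opening in mm; "grasp_force": force on a finger pad.
Only numpy, scipy, OpenCV 4.12 (cv2) and the standard library are available. Lean on these libraries where they do the work, as an engineer would, in place of code of your own. Each camera call takes 0.05 s, during which the arm holds its last target. There are 200 camera calls.

## Working session

There is one attempt and no reset: what is moved stays moved. The work goes in short steps, Python scripts to look and compute and a tool call to move; the robot and the scene stay as the last step left them, time stands still between calls to the robot, and variables do not carry over. Pictures are saved under pics/ and viewed, at most 10 in all, crops included, and the job is handed in when it is done.

Besides the shell and the picture viewer there is one more tool, called as name(argument=value, ...) on one line, values as JSON. jog_arm: Moves the arm, as the interface text tells. Its arguments: {"type":"object","properties":{"increments":{"type":"array"}},"required":["increments"]}

```bash
mkdir -p pics; ls
cat > h.py <<'E'
import numpy as np, cv2
from workcell import get_obs,get_image,job,models
from scipy.spatial.transform import Rotation as R
def cloud(im,T=None):
    if T is None: T=np.array(im["cam_to_world"])
    h,w=im["depth"].shape
    K=np.array([[im["fx"],0,im["cx"]],[0,im["fy"],im["cy"]],[0,0,1.]])
    uv=np.stack(np.meshgrid(np.arange(w),np.arange(h)),-1).reshape(-1,1,2).astype(float)
    s=cv2.undistortPoints(uv,K,np.array([im["k1"],0,0,0.])).reshape(h,w,2)
    d=im["depth"]
    P=np.stack([s[...,0]*d,-s[...,1]*d,-d,np.ones_like(d)],-1)@T.T
    P=P[...,:3]; P[d<=0]=np.nan
    return P
E
python3 - <<'E'
from h import *
o=get_obs();print(o)
ims=[]
for c in("scene","side"):
    im=get_image(c);np.savez(c+".npz",px=im["pixels"],P=cloud(im));ims.append(im["pixels"])
    cv2.imwrite(f"pics/{c}0.png",im["pixels"])
    for t in("crate","bay","key_top","beaker","offcut","bottle"):
        print(c,t,[(np.round(r["centre"]),round(r["p"],2)) for r in models.look_for(t,c)])
E
```

```text
pics
{'t': 0.0, 'qpos': array([-1.27200109e+00,  4.23840415e-01,  1.63067316e+00,  2.71561042e-05,
        1.08857205e+00, -1.89516493e-02]), 'qvel': array([-0.00113619, -0.00055469, -0.00012999,  0.00030157, -0.00249644,
        0.00200458]), 'joint_torque': array([-2.53307859e-03, -5.44640386e+01, -2.73663425e+01,  6.43056119e-02,
        2.28673877e-02, -9.87567591e-05]), 'ee_pos': array([ 195.16793893, -593.17704938,  221.90856614]), 'orientation': array([-3.10056792e+00, -4.96764632e-01,  2.89523503e-04]), 'ft_force': array([ 0.18279757, -0.11928625,  0.20910996]), 'moment': array([-0.03352309, -0.04562025,  0.06152577]), 'grasp_force': 0.0, 'width': 88.05264911031954}
scene crate [(array([ 744., -382.,  114.]), 0.97), (array([827., 156., 101.]), 0.89), (array([ 550., -215.,  110.]), 0.63)]
scene bay []
scene key_top [(array([495., 289.,  62.]), 0.48)]
scene beaker [(array([805., -23.,  62.]), 0.91)]
scene offcut [(array([ 779., -232.,   68.]), 0.55), (array([ 547., -214.,  109.]), 0.51)]
scene bottle [(array([ 548., -215.,  112.]), 0.69), (array([312., 293.,  73.]), 0.61)]
side crate [(array([788., 212., 106.]), 0.97), (array([ 498., -174.,  109.]), 0.78), (array([ 692., -330.,  100.]), 0.63)]
side bay []
side key_top []
side beaker [(array([790.,   5.,  60.]), 0.79)]
side offcut [(array([ 762., -199.,   66.]), 0.68), (array([ 494., -175.,  106.]), 0.67)]
side bottle [(array([289., 328.,  93.]), 0.77), (array([ 498., -172.,  106.]), 0.56)]
```

View pics/scene0.png

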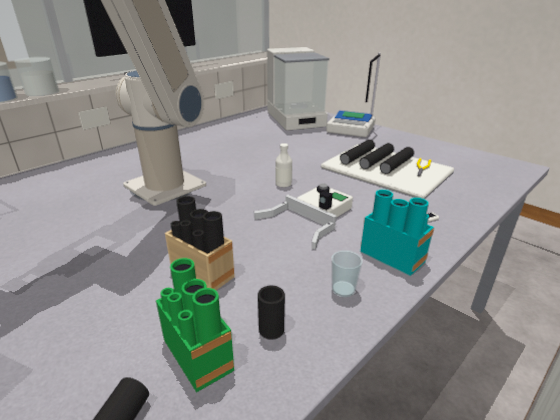

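View pics/side0.png

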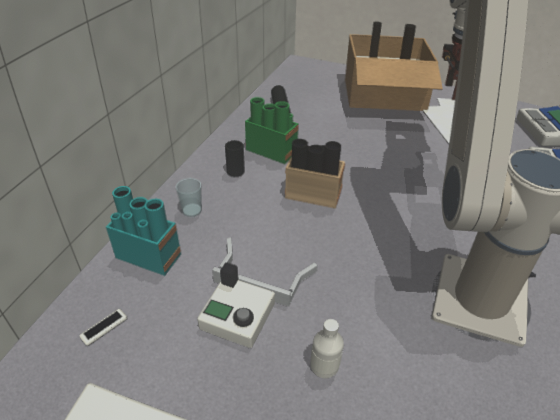

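```bash
cat > a.py <<'E'
from h import *
S=2 # mm/px
ox,oy=300,-350   # x from 300..800 , y from -350..450
pan=[]
for c in("scene","side"):
    f=np.load(c+".npz");P=f["P"];px=f["px"]
    ok=np.isfinite(P[...,0]); p=P[ok];col=px[ok]
    t=(abs(p[:,2])<12)&(p[:,0]>350)&(p[:,0]<750)&(abs(p[:,1])<300)
    print(c,"bench z",np.median(p[t,2]))
    img=np.zeros((250,400,3),np.uint8)
    o=np.argsort(p[:,2]);p=p[o];col=col[o]
    m=p[:,2]>8
    for q,k in((p,col),):
        r=((q[:,0]-ox)/S).astype(int);cc=((q[:,1]-oy)/S).astype(int)
        g=(r>=0)&(r<250)&(cc>=0)&(cc<400)
        img[r[g],cc[g]]=k[g]
    pan.append(img)
    reg=models.regions_of("crate",c)
    for r in reg:
        M=r["region"]&ok; q=P[M]
        hs=cv2.cvtColor(px,cv2.COLOR_BGR2HSV)[M]
        wood=(hs[:,0]>8)&(hs[:,0]<24)&(hs[:,1]>60)
        if wood.mean()<.3: continue
        w=q[wood]; w=w[(w[:,2]>8)&(w[:,2]<118)]
        print(c,"crate",len(w),"zmax",np.percentile(w[:,2],98),cv2.minAreaRect(w[:,:2].astype(np.float32)))
        top=w[w[:,2]>103]; print("  rim",len(top),cv2.minAreaRect(top[:,:2].astype(np.float32)))
    # housing white top
    hs=cv2.cvtColor(px,cv2.COLOR_BGR2HSV)
    M=ok&(abs(P[...,2]-45)<5)&(P[...,0]>380)&(P[...,0]<700)&(P[...,1]>120)&(P[...,1]<420)
    q=P[M];n=M.astype(np.uint8);l,lab,st,_=cv2.connectedComponentsWithStats(n)
    k=1+st[1:,4].argmax();q=P[lab==k];print(c,"housing top",len(q),np.median(q[:,2]),cv2.minAreaRect(q[:,:2].astype(np.float32)))
    M=ok&(abs(P[...,2]-64)<7)&(P[...,0]>380)&(P[...,0]<700)&(P[...,1]>120)&(P[...,1]<420)
    q=P[M];print(c,"key?",len(q),np.median(q,0),q.min(0),q.max(0))
    M=ok&(P[...,2]>80)&(P[...,2]<100)&(P[...,0]>380)&(P[...,0]<700)&(P[...,1]>120)&(P[...,1]<280)
    q=P[M];print(c,"sensor",len(q),np.median(q,0),q.min(0),q.max(0))
    M=ok&(abs(P[...,2]-23)<5)&(P[...,0]>380)&(P[...,0]<700)&(P[...,1]>70)&(P[...,1]<260)
cv2.imwrite("pics/ortho.png",np.vstack(pan)[::-1] if 0 else cv2.resize(np.vstack(pan),None,fx=1.2,fy=1.2,interpolation=0))
E
python3 a.py
```

```text
scene bench z -0.5302137526408615
scene crate 1883 zmax 110.42154462789136 ((506.76885986328125, -212.14230346679688), (157.69947814941406, 82.39964294433594), 6.050539016723633)
  rim 366 ((506.4864807128906, -212.08892822265625), (157.47178649902344, 81.5860366821289), 6.319748878479004)
scene housing top 690 44.05059239670334 ((520.24462890625, 254.75048828125), (193.34439086914062, 150.6455535888672), 0.9201835989952087)
scene key? 97 [551.10536608 218.28711162  64.22860576] [470.43173654 193.63288374  57.00724622] [579.03655653 302.46003521  70.80112939]
scene sensor 90 [567.24928057 203.983807    89.98887524] [546.62579267 193.47262646  80.15059302] [578.30344244 223.78018053  94.67285355]
side bench z 1.430757225342461
side crate 1787 zmax 112.07489904587294 ((504.87237548828125, -203.2573699951172), (155.40562438964844, 86.12506866455078), 6.387248516082764)
  rim 303 ((504.87689208984375, -203.46981811523438), (151.9935760498047, 82.7942886352539), 7.529763698577881)
side housing top 2779 46.22823903699475 ((502.95819091796875, 261.0616455078125), (162.84620666503906, 152.4850616455078), 1.188619613647461)
side key? 302 [491.51695853 296.39096995  64.08213746] [468.79238217 204.81275939  57.00567763] [576.78740874 320.95433599  70.90991484]
side sensor 205 [559.35341116 220.88281845  93.54421686] [545.82780575 201.6035302   80.04412001] [578.55678733 231.70641312  98.34851603]
```

View pics/ortho.png

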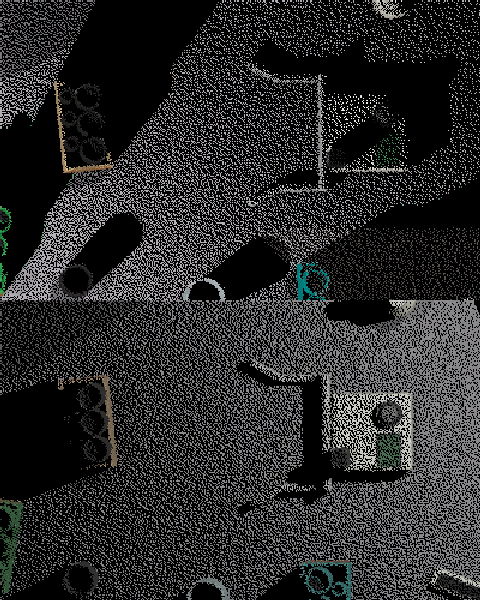

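```bash
cat > b.py <<'E'
from h import *
for c in("scene","side"):
    f=np.load(c+".npz");P=f["P"];px=f["px"];hs=cv2.cvtColor(px,cv2.COLOR_BGR2HSV)
    X,Y,Z=P[...,0],P[...,1],P[...,2]
    def fit(M,n):
        q=P[M&np.isfinite(X)]; 
        if len(q)<15: print(c,n,len(q));return
        v=cv2.fitLine(q[:,:2].astype(np.float32),cv2.DIST_HUBER,0,.01,.01).ravel()
        print(c,n,len(q),"med",np.round(np.median(q,0),1),"p2,98",np.round(np.percentile(q,[2,98],0)[:,:2],1).tolist(),"ang",round(np.degrees(np.arctan2(v[1],v[0])),1))
    bx=(X>440)&(X<600)
    fit(bx&(Y>170)&(Y<205)&(Z>10)&(Z<38),"backstop face/back")
    fit(bx&(Y>170)&(Y<197)&(abs(Z-45)<4),"backstop top")
    rail=(Y>120)&(Y<180)&(abs(Z-25)<5)
    fit(rail&(X>410)&(X<450),"rail-");fit(rail&(X>590)&(X<640),"rail+")
    fit((X>430)&(X<620)&(Y>310)&(Y<350)&(Z>8)&(Z<40),"housing back")
    fit((X>560)&(X<620)&(Y>210)&(Y<330)&(Z>8)&(Z<40),"housing +x")
    kk=(hs[...,2]<140)&(X>460)&(X<520)&(Y>270)&(Y<330)
    fit(kk&(abs(Z-66)<4),"key"); fit(kk&(Z>48),"keyall")
    w=(hs[...,0]>8)&(hs[...,0]<24)&(hs[...,1]>60)&(X>400)&(X<600)&(Y>-280)&(Y<-120)
    for lo,hi in((10,100),):
        z=(Z>lo)&(Z<hi)
        fit(w&z&(Y>-190),"crate+y face");fit(w&z&(Y<-235),"crate-yface"); fit(w&z&(X>565)&(Y>-230)&(Y<-175),"crate+x face");fit(w&z&(X<450)&(Y>-230)&(Y<-175),"crate-x")
    M=(Y<-400)&(Y>-1000)&(X>200)&(X<800)&(Z>40)&(Z<150); q=P[M]; print("stuff behind",len(q),np.percentile(q,[1,99],0).round() if len(q) else 0)
E
python3 b.py
```

```text
scene backstop face/back 316 med [523.6 182.8  24.2] p2,98 [[445.6, 179.4], [595.0, 186.2]] ang 0.7
scene backstop top 136 med [525.6 186.6  43.9] p2,98 [[446.0, 180.4], [595.3, 196.7]] ang 1.0
scene rail- 50 med [432.9 150.6  23.9] p2,98 [[423.6, 122.2], [437.2, 178.0]] ang 89.1
scene rail+ 57 med [614.4 149.7  24.2] p2,98 [[606.7, 121.4], [618.1, 177.9]] ang -88.7
scene housing back 26 med [582.5 317.7  23. ] p2,98 [[579.6, 311.5], [585.3, 329.0]] ang -83.6
scene housing +x 165 med [583.3 273.9  26. ] p2,98 [[580.5, 218.1], [585.7, 324.8]] ang -89.2
scene key 12
scene keyall 62 med [497.  283.3  56.1] p2,98 [[471.2, 271.4], [510.3, 307.3]] ang 45.2
scene crate+y face 236 med [ 577.7 -177.3   56.2] p2,98 [[574.8, -189.4], [581.1, -164.7]] ang -82.8
scene crate-yface 743 med [ 541.  -247.6   73.6] p2,98 [[439.7, -258.5], [585.3, -236.1]] ang 6.1
scene crate+x face 521 med [ 580.4 -203.    55.6] p2,98 [[576.4, -228.7], [584.9, -176.4]] ang -84.1
scene crate-x 0
stuff behind 2783 [[ 643. -573.   41.]
 [ 780. -400.  145.]]
side backstop face/back 66 med [450.  197.7  24.5] p2,98 [[440.6
[... 257 characters left out ...]
98 [[605.7, 120.5], [618.1, 170.5]] ang 85.2
side housing back 481 med [507.9 334.9  24.9] p2,98 [[454.1, 315.6], [577.1, 337.2]] ang 0.7
side housing +x 0
side key 121 med [487.3 298.6  67.1] p2,98 [[476.1, 286.2], [501.9, 311.5]] ang -45.1
side keyall 313 med [486.1 303.3  59.8] p2,98 [[469.2, 279.0], [508.6, 318.2]] ang 39.6
side crate+y face 1353 med [ 499.2 -167.3   57. ] p2,98 [[427.3, -176.8], [572.7, -157.9]] ang 6.0
side crate-yface 16 med [ 445.7 -247.8   91.5] p2,98 [[432.4, -252.5], [448.3, -236.7]] ang -40.1
side crate+x face 2
side crate-x 99 med [ 430.2 -177.2   56.9] p2,98 [[425.6, -223.5], [443.6, -175.0]] ang 88.7
stuff behind 1472 [[ 270. -995.   41.]
 [ 794. -609.  149.]]
```

jog_arm(increments=[0, 0, 0, 40, -18, 0, 100, 0, 0, 0, 40, -18, 0, 100, 0, 0, 0, 40, -18, 0, 100, 0, 0, 0, 40, -18, 0, 100, 0, 0, 0, 40, -18, 0, 100, 0, 0, 0, 40, -18, 0, 100, 0, 0, 0, 40, -18, 0, 100, 0, 0, 0, 40, -18, 0, 100, 0, 0, 0, 40, -18, 0, 100, 0, 0, 0, 36, -19, 0, 100])

```text
t: 2.05
ee_pos: [516.1, -297.0, 222.8]
orientation: [3.102, 0.497, 0.0]
ft_force: [0.5, 0.2, 0.3]
width: 88.0
grasp_force: 0.0
```

jog_arm(increments=[0, 0, -10, 0, 0, 0, 100, 0, 0, -10, 0, 0, 0, 100, 0, 0, -10, 0, 0, 0, 100, 0, 0, -10, 0, 0, 0, 100, 0, 0, -10, 0, 0, 0, 100, 0, 0, -10, 0, 0, 0, 100, 0, 0, -10, 0, 0, 0, 100, 0, 0, -8, 0, 0, 0, 100, 0, 10, 0, 0, 0, 0, 100, 0, 10, 0, 0, 0, 0, 100, 0, 10, 0, 0, 0, 0, 100, 0, 0, 0, 0, 0, 0, 100])

```text
t: 3.55
ee_pos: [514.4, -299.8, 220.6]
orientation: [-1.812, -2.013, -0.485]
ft_force: [-0.3, -0.2, -1.3]
width: 88.1
grasp_force: 0.0
```

jog_arm(increments=[0, 0, 0, -16, 0, 28, 100, 0, 0, 0, -16, 0, 28, 100, 0, 0, 0, -16, 0, 28, 100, 0, 0, 0, -16, 0, 28, 100, 0, 0, 0, -16, 0, 28, 100, 0, 0, 0, -17, 0, 29, 100, 0, 0, 0, 0, 0, 0, 100, 0, 0, 0, 0, 0, 0, 100])

```text
t: 4.55
ee_pos: [515.6, -297.5, 29.2]
orientation: [-1.811, -2.02, -0.484]
ft_force: [0.1, 0.5, 0.4]
width: 87.8
grasp_force: 0.0
```

```bash
cat > w.py <<'E'
from h import *
import sys
o=get_obs();im=get_image("wrist")
Rt=R.from_rotvec(o["orientation"]).as_matrix()
print("pos",o["ee_pos"],"F",o["ft_force"],"q",o["qpos"].round(2));print("axes",Rt.round(3).T.tolist())
T=np.eye(4);T[:3,:3]=Rt;T[:3,3]=o["ee_pos"]
P=cloud(im,T@np.array(im["tool_from_camera"]));px=im["pixels"]
np.savez("wrist.npz",P=P,px=px)
cv2.imwrite(f"pics/{sys.argv[1]}.png",px)
hs=cv2.cvtColor(px,cv2.COLOR_BGR2HSV);X,Y,Z=P[...,0],P[...,1],P[...,2]
w=(hs[...,0]>8)&(hs[...,0]<24)&(hs[...,1]>60)&(Z>35)&(Z<112)&np.isfinite(X)
q=P[w]
if len(q)>50:
    f=q[q[:,2]<104]; v=cv2.fitLine(f[:,:2].astype(np.float32),cv2.DIST_HUBER,0,.01,.01).ravel()
    print("face",len(f),np.median(f,0).round(1),np.percentile(f,[1,99],0).round(1).tolist(),"ang",np.degrees(np.arctan2(v[1],v[0])).round(2))
E
python3 w.py w1
```

```text
pos [ 515.607754   -297.53542869   29.23587123] F [0.07834153 0.46553253 0.41799247] q [-0.72  0.82  1.54  0.37  1.2  -1.04]
axes [[-0.095, 0.862, 0.498], [0.994, 0.109, 0.001], [-0.053, 0.495, -0.867]]
face 30841 [ 521.4 -245.8   82.8] [[437.4, -255.1, 36.7], [582.5, -191.1, 103.7]] ang 5.89
```

View pics/w1.png

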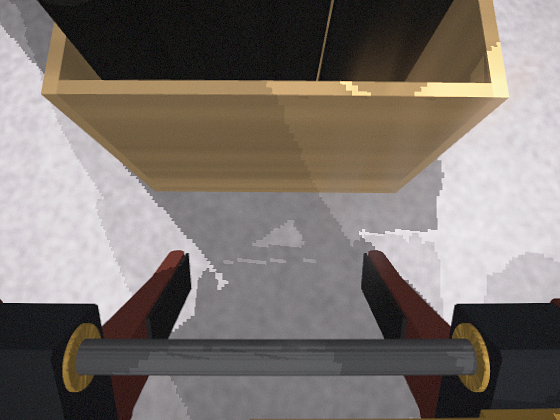

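jog_arm(increments=[0, 0, 0, 6.9, 0, 4, 100, 0, 0, 0, 6.9, 0, 4, 100, 0, 0, 0, 6.9, 0, 4, 100, 0, 0, 0, 5.2, 0, 3, 100, 0, 0, 0, 4.3, 0, 2.5, 100, 0, 0, 0, 4.3, 0, 2.5, 100, -0.35, 0, 0.6, 6.9, 1, 4, 100, -0.35, 0, 0.6, 6.9, 1, 4, 100, -0.35, 0, 0.6, 6.9, 1, 4, 100, -0.35, 0, 0.6, 6.9, 1, 4, 100, -0.35, 0, 0.6, 6.9, 1, 4, 100, -0.35, 0, 0.6, 6.9, 1, 4, 100])

```text
t: 6.1
ee_pos: [513.8, -212.9, 27.7]
orientation: [-1.894, -1.963, -0.504]
ft_force: [-2.4, -13.2, 2.2]
width: 87.8
grasp_force: 6.3
```

```bash
python3 w.py w2
```

```text
pos [ 513.77819629 -212.90683712   27.74698942] F [ -2.38783946 -13.23461357   2.22741326] q [-0.63  0.76  1.7   0.46  1.07 -0.97]
axes [[-0.032, 0.869, 0.494], [0.999, 0.035, 0.003], [-0.015, 0.494, -0.869]]
face 15875 [ 536.4 -202.3   84.5] [[441.5, -206.8, 36.6], [586.0, -160.0, 103.8]] ang 7.0
```

```bash
cat > f.py <<'E'
from h import *
f=np.load("wrist.npz");P=f["P"];hs=cv2.cvtColor(f["px"],cv2.COLOR_BGR2HSV);X,Y,Z=P[...,0],P[...,1],P[...,2]
o=get_obs();y0=o["ee_pos"][1]
w=(hs[...,0]>8)&(hs[...,0]<24)&(hs[...,1]>60)&(Z>30)&(Z<104)&(abs(Y-y0-9)<14)&np.isfinite(X)
q=P[w];xs=np.arange(435,610,15)
c=np.polyfit(q[:,0],q[:,1],1)
for _ in range(5):
    r=q[:,1]-np.polyval(c,q[:,0]);g=abs(r)<2.5;c=np.polyfit(q[g,0],q[g,1],1)
e=np.percentile(q[g,0],[.2,99.8]);xm=e.mean();a=np.arctan(c[0])
print("n",g.sum(),"yaw",np.degrees(a),"x ends",e,"origin",xm-40*np.sin(a),np.polyval(c,xm)+40*np.cos(a))
E
python3 f.py
```

```text
n 10316 yaw 2.2175699685390535 x ends [439.32343849 588.10919919] origin 512.1685494391497 -163.95704920455992
```

View pics/w2.png

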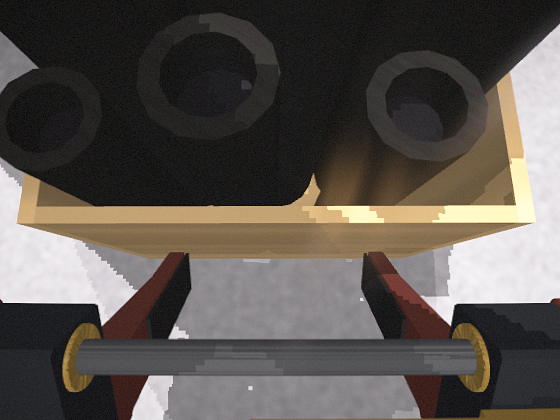

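jog_arm(increments=[-0.15, 0, 0.26, 6.9, 0.4, 3.9, 100, -0.15, 0, 0.26, 8.7, 0.5, 4.9, 100, -0.15, 0, 0.26, 8.7, 0.5, 4.9, 100, -0.15, 0, 0.26, 8.7, 0.5, 4.9, 100, 0, 0, 0, 8.7, 0.5, 4.9, 100, 0, 0, 0, 8.7, 0.5, 4.9, 100, 0, 0, 0, 8.7, 0.5, 4.9, 100, 0, 0, 0, 8.7, 0.5, 4.9, 100, 0, 0, 0, 8.7, 0.5, 4.9, 100, 0, 0, 0, 8.7, 0.5, 4.9, 100, 0, 0, 0, 8.7, 0.5, 4.9, 100, 0, 0, 0, 8.7, 0.5, 4.9, 100])

```text
t: 7.65
ee_pos: [517.4, -93.9, 28.2]
orientation: [-1.915, -1.944, -0.511]
ft_force: [0.4, -9.3, -4.9]
width: 87.5
grasp_force: 4.5
```

```bash
python3 w.py w3;python3 f.py
```

```text
pos [517.35732963 -93.86732127  28.19606322] F [ 0.35614913 -9.34837895 -4.93712146] q [-0.47  0.71  1.84  0.58  0.94 -0.91]
axes [[-0.013, 0.868, 0.496], [1.0, 0.014, 0.003], [-0.005, 0.496, -0.869]]
face 16289 [540.5 -84.   84.3] [[445.2, -86.0, 36.1], [590.0, -40.9, 103.7]] ang 5.42
n 10646 yaw 0.8859064131528203 x ends [443.04480372 592.11248687] origin 516.9601905910041 -44.695703291673624
```

jog_arm(increments=[0, 0, 0, 6.9, 0.3, 3.9, 100, 0, 0, 0, 8.7, 0.3, 5, 100, 0, 0, 0, 8.7, 0.3, 5, 100, 0, 0, 0, 8.7, 0.3, 5, 100, 0, 0, 0, 8.7, 0.3, 5, 100, 0, 0, 0, 8.7, 0.3, 5, 100, 0, 0, 0, 8.7, 0.3, 5, 100, 0, 0, 0, 8.7, 0.3, 5, 100, 0, 0, 0, 8.7, 0.3, 5, 100, 0, 0, 0, 8.7, 0.3, 5, 100, 0, 0, 0, 8.7, 0.3, 5, 100, 0, 0, 0, 8.7, 0.3, 5, 100])

```text
t: 9.2
ee_pos: [519.2, 24.8, 28.5]
orientation: [-1.915, -1.943, -0.511]
ft_force: [-0.5, -9.9, -4.7]
width: 88.0
grasp_force: 4.6
```

```bash
python3 w.py w4;python3 f.py
python3 - <<'E'
from h import *
im=get_image("side");cv2.imwrite("pics/side1.png",im["pixels"][150:400,130:400])
E
```

```text
pos [519.24367272  24.79647829  28.47599324] F [-0.52143983 -9.88762583 -4.74398471] q [-0.26  0.67  1.92  0.7   0.83 -0.84]
axes [[-0.013, 0.868, 0.496], [1.0, 0.014, 0.003], [-0.005, 0.496, -0.868]]
face 16116 [542.7  34.5  84.1] [[447.3, 32.7, 36.5], [591.9, 78.2, 103.7]] ang 5.71
n 10469 yaw 0.8346547840791931 x ends [445.05588934 594.03594868] origin 518.9632406581021 73.89283302256212
```

View pics/side1.png

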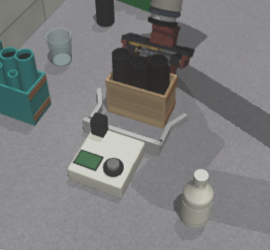

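jog_arm(increments=[0, 0, 0, 5.2, 0.2, 3, 100, 0, 0, 0, 5.2, 0.2, 3, 100, 0, 0, 0, 5.2, 0.2, 3, 100, 0, 0, 0, 5.2, 0.2, 3, 100, 0, 0, 0, 5.2, 0.2, 3, 100, 0, 0, 0, 5.2, 0.2, 3, 100, 0, 0, 0, 5.2, 0.2, 3, 100, 0, 0, 0, 5.2, 0.2, 3, 100, 0, 0, 0, 5.2, 0.2, 3, 100, 0, 0, 0, 5.2, 0.2, 3, 100])

```text
t: 10.55
ee_pos: [520.4, 84.7, 28.7]
orientation: [-1.915, -1.943, -0.512]
ft_force: [0.1, -11.9, -1.6]
width: 87.6
grasp_force: 5.5
```

jog_arm(increments=[0, 0, 0, 1.7, 0, 1, 100, 0, 0, 0, 1.7, 0, 1, 100, 0, 0, 0, 1.7, 0, 1, 100, 0, 0, 0, 1.7, 0, 1, 100])

```text
t: 11.05
ee_pos: [520.4, 92.5, 28.7]
orientation: [-1.915, -1.943, -0.512]
ft_force: [0.2, -11.4, -1.4]
width: 87.9
grasp_force: 5.7
```

Go on in 1 mm rows and watch for the force to rise.

jog_arm(increments=[0, 0, 0, 0.9, 0, 0.5, 100, 0, 0, 0, 0.9, 0, 0.5, 100, 0, 0, 0, 0.9, 0, 0.5, 100])

```text
t: 11.42
ee_pos: [520.3, 95.5, 28.7]
orientation: [-1.915, -1.943, -0.512]
ft_force: [0.7, -10.5, -1.7]
width: 87.8
grasp_force: 5.5
```

jog_arm(increments=[0, 0, 0, 0.9, 0, 0.5, 100, 0, 0, 0, 0.9, 0, 0.5, 100])

```text
t: 11.68
ee_pos: [520.3, 97.6, 28.7]
orientation: [-1.915, -1.943, -0.512]
ft_force: [-0.4, -14.9, -1.0]
width: 87.9
grasp_force: 7.4
```

jog_arm(increments=[0, 0, 0, 0.9, 0, 0.5, 100, 0, 0, 0, 0.9, 0, 0.5, 100])

```text
t: 11.92
ee_pos: [520.3, 98.0, 28.6]
orientation: [-1.917, -1.945, -0.511]
ft_force: [-5.0, -28.5, 5.1]
width: 87.7
grasp_force: 13.7
```

jog_arm(increments=[0, 0, 0, 0, 0, 0, 100, 0, 0, 0, 0, 0, 0, 100, 0, 0, 0, -4.3, 0, -2.5, 100, 0, 0, 0, -13, 0, -7.5, 100, 0, 0, 0, -17.3, 0, -10, 100, 0, 0, 0, -17.3, 0, -10, 100, 0, 0, 0, -17.3, 0, -10, 100, 0, 0, 0, 0, 0, 0, 100, 0, 0, 0, 0, 0, 0, 100])

```text
t: 13.05
ee_pos: [520.3, 21.7, 29.3]
orientation: [-1.912, -1.939, -0.512]
ft_force: [0.1, 0.8, -0.5]
width: 88.0
grasp_force: 0.0
```

```bash
sed -i 's/y0=o\["ee_pos"\]\[1\]/y0=98/' f.py; python3 w.py w5;python3 f.py
python3 - <<'E'
from h import *
im=get_image("side");a=im["pixels"][150:400,130:400]
P=cloud(im)
b=get_image("wrist")["pixels"]
cv2.imwrite("pics/c5.png",np.hstack([cv2.resize(a,(432,400)),cv2.resize(b,None,fx=.65,fy=400/420)]))
o=np.load("side.npz")["P"];print("bench",np.nanmedian(P[...,2][abs(P[...,2])<12]))
px=im["pixels"];hs=cv2.cvtColor(px,cv2.COLOR_BGR2HSV);X,Y,Z=P[...,0],P[...,1],P[...,2]
kk=(hs[...,2]<140)&(X>460)&(X<520)&(Y>270)&(Y<330)&(abs(Z-67)<4);q=P[kk];print("key",len(q),np.median(q,0),(q.min(0)+q.max(0))/2)
E
```

```text
pos [520.28074851  21.66875371  29.28321956] F [ 0.11866441  0.777766   -0.45653355] q [-0.27  0.68  1.92  0.7   0.84 -0.84]
axes [[-0.012, 0.866, 0.5], [1.0, 0.014, -0.0], [-0.007, 0.5, -0.866]]
face 33545 [520.4 106.5  80.4] [[447.2, 0.2, 36.3], [593.9, 108.0, 103.6]] ang 0.71
n 34271 yaw 0.7078047349665001 x ends [445.89229074 595.25928112] origin 520.0816575747787 146.53222906613524
bench 1.3760008180610157
key 124 [488.67759775 299.10380991  67.41963563] [488.53351518 298.71701748  66.99177504]
```

View pics/c5.png

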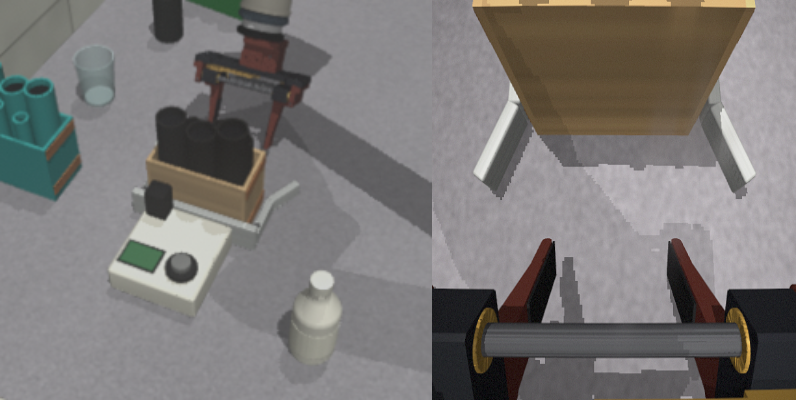

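jog_arm(increments=[0, 0, 0, 21.7, 0, -37.5, 0, 0, 0, 0, 21.7, 0, -37.5, 0, 0, 0, 0, 21.7, 0, -37.5, 0, 0, 0, 0, 21.7, 0, -37.5, 0, 0, 0, 0, 21.7, 0, -37.5, 0, 0, 0, 0, 21.7, 0, -37.5, 0, 0, -10, 0, 0, 0, 0, 0, 0, -10, 0, 0, 0, 0, 0, 0, -10, 0, 0, 0, 0, 0, 0, 0, 0, 0, 0, 0, 0])

```text
t: 14.45
ee_pos: [520.0, 24.8, 289.7]
orientation: [2.198, 2.244, 0.001]
ft_force: [0.8, -0.3, -0.1]
width: 0.2
grasp_force: 0.0
```

jog_arm(increments=[0, 0, 0, 34, -3.5, 0, 0, 0, 0, 0, 34, -3.5, 0, 0, 0, 0, 0, 34, -3.5, 0, 0, 0, 0, 0, 34, -3.5, 0, 0, 0, 0, 0, 34, -3.5, 0, 0, 0, 0, 0, 34, -3.5, 0, 0, 0, 0, 0, 34, -3.5, 0, 0, 0, 0, 0, 34, -3.5, 0, 0, 0, 0, 0, 0, 0, 0, 0, 0, 0, 0, 0, 0, 0, 0])

```text
t: 15.7
ee_pos: [488.2, 292.5, 288.8]
orientation: [-2.204, -2.237, 0.001]
ft_force: [0.5, -1.0, 0.6]
width: 0.3
grasp_force: 0.0
```

```bash
python3 w.py w6
python3 - <<'E'
from h import *
f=np.load("wrist.npz");P=f["P"];hs=cv2.cvtColor(f["px"],cv2.COLOR_BGR2HSV);X,Y,Z=P[...,0],P[...,1],P[...,2]
m=(X>455)&(X<525)&(Y>265)&(Y<330)&(Z>63)&(Z<72);q=P[m];print(len(q),np.median(q,0) if len(q) else 0,q.min(0) if len(q) else 0,q.max(0) if len(q) else 0)
print([(np.round(r["centre"]),round(r["p"],2)) for r in models.look_for("key_top","wrist")], get_obs()["width"])
E
```

```text
pos [488.21515864 292.51367037 288.75182834] F [ 0.54569911 -0.95056988  0.58775807] q [0.52 0.27 1.69 0.   1.18 0.5 ]
axes [[-0.014, 1.0, 0.0], [1.0, 0.014, -0.002], [-0.002, 0.0, -1.0]]
face 2554 [554.6 186.8  87.6] [[445.3, 152.9, 44.5], [737.0, 226.7, 103.6]] ang 0.79
466 [489.07491016 297.12524709  66.32848456] [475.6790614  283.21940061  63.10840596] [502.57823865 310.07833229  68.86318125]
[(array([484., 297.,  61.]), 0.87)] 0.11396828423609195
```

Key at (489, 297, 67): shift +4 in y, then down 210 mm to about z 78, then press slowly.

jog_arm(increments=[0, 0, 0, 4, 0.8, 30, 0, 0, 0, 0, 0, 0, 40, 0, 0, 0, 0, 0, 0, 40, 0, 0, 0, 0, 0, 0, 40, 0, 0, 0, 0, 0, 0, 40, 0, 0, 0, 0, 0, 0, 20, 0, 0, 0, 0, 0, 0, 0, 0, 0, 0, 0, 0, 0, 0, 0])

```text
t: 16.8
ee_pos: [489.9, 297.3, 80.2]
orientation: [2.206, 2.237, 0.002]
ft_force: [0.2, 1.1, 0.7]
width: 0.4
grasp_force: 0.0
```

jog_arm(increments=[0, 0, 0, 0, 0, 3, 0, 0, 0, 0, 0, 0, 3, 0, 0, 0, 0, 0, 0, 3, 0, 0, 0, 0, 0, 0, 2, 0, 0, 0, 0, 0, 0, 2, 0, 0, 0, 0, 0, 0, 2, 0, 0, 0, 0, 0, 0, 0, 0])

```text
t: 17.68
ee_pos: [489.2, 297.6, 64.3]
orientation: [2.205, 2.238, 0.0]
ft_force: [-1.4, -0.7, 2.9]
width: 0.8
grasp_force: 1.4
```

jog_arm(increments=[0, 0, 0, 0, 0, 1.5, 0, 0, 0, 0, 0, 0, 1.5, 0, 0, 0, 0, 0, 0, 1, 0, 0, 0, 0, 0, 0, 0, 0])

```text
t: 18.18
ee_pos: [489.2, 297.6, 61.2]
orientation: [2.205, 2.238, 0.0]
ft_force: [-3.5, -2.5, 12.1]
width: 0.5
grasp_force: 6.5
```

jog_arm(increments=[0, 0, 0, 0, 0, 1, 0, 0, 0, 0, 0, 0, 0, 0, 0, 0, 0, 0, 0, 0, 0])

```text
t: 18.55
ee_pos: [489.2, 297.6, 61.0]
orientation: [2.205, 2.238, 0.001]
ft_force: [-5.6, -2.2, 21.1]
width: 0.7
grasp_force: 10.6
```

Force well above 4.5 N with z stopped at 61: the key is fully down. Release straight up.

jog_arm(increments=[0, 0, 0, 0, 0, -4, 0, 0, 0, 0, 0, 0, -10, 0, 0, 0, 0, 0, 0, -30, 0, 0, 0, 0, 0, 0, -40, 0, 0, 0, 0, 0, 0, -40, 0, 0, 0, 0, 0, 0, -40, 0, 0, 0, 0, 0, 0, -40, 0, 0, 0, 0, 0, 0, 0, 0, 0, 0, 0, 0, 0, 0, 0, 0, 0, 0, 0, 0, 0, 0])

```text
t: 19.8
ee_pos: [488.4, 297.1, 261.8]
orientation: [-2.205, -2.237, 0.004]
ft_force: [0.5, -0.4, -1.0]
width: 0.4
grasp_force: 0.0
```

Run:
```python
from h import *
o=get_obs();print(o["ee_pos"],o["ft_force"])
for c in("side","scene"):
    im=get_image(c);P=cloud(im);px=im["pixels"];hs=cv2.cvtColor(px,cv2.COLOR_BGR2HSV);X,Y,Z=P[...,0],P[...,1],P[...,2]
    kk=(hs[...,2]<140)&(X>475)&(X<503)&(Y>284)&(Y<312)&(Z>50)&(Z<80);q=P[kk];print("key",len(q),np.median(q,0) if len(q) else 0)
    for lo in("crate",):
        w=(hs[...,0]>8)&(hs[...,0]<24)&(hs[...,1]>60)&(X>420)&(X<620)&(Y>90)&(Y<200)&(Z>10)&(Z<112);print(c,cv2.minAreaRect(P[w][:,:2].astype(np.float32)))
print(job.close_job())
```

```text
[488.38022637 297.06979875 261.78834775] [ 0.51742999 -0.43115482 -0.966219  ]
key 164 [487.04528199 301.49077037  66.65222213]
side ((518.6862182617188, 148.79791259765625), (153.67893981933594, 81.89555358886719), 1.144712209701538)
key 17 [500.34565779 293.9187401   60.75833254]
scene ((521.1807861328125, 141.80538940429688), (154.08998107910156, 90.43623352050781), 2.076152801513672)
the job is handed in; nothing more can be done
None
```

The crate is home against the backstop, the key was pressed fully down and came back up, and the job is handed in at about 20 s; the judge returned no verdict.

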